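# Fetch the tool tote from under the bench riser

## Task

Draw the tool tote right out from under the low riser, so that nothing of it is below the board any more, and let go of it there on the bench. Then lift it by its bar handle, with the tin and sanding block still inside, and set it flat on the lid of the organiser case, inside the lid's raised edge, without dropping or tipping it. Leave the paint can, glue bottle and hammer alone.

Things in the scene. Friction and masses are not known exactly. Their poses are not given: they have to be found in the camera images.
- tote: open tool tote of teal sheet steel, 180 mm (x) by 200 mm (y), 0.3 to 0.6 kg plus 0.24 kg of contents; walls 5 mm thick, 60 mm high all round. Origin: centre of its underside, z up. Two partitions 35 mm high run along y at 33 mm either side of the middle; contents stand between them, the 50 mm wide outer compartments are empty. It starts on the bench, half under the riser, yaw within 0.1 rad of the riser's.
- tote_bar: the tote's handle, fixed to it: flat-sided wooden bar 16 mm thick (x), 24 mm high, 190 mm long along y (axes as the tote's). Origin: its centre, 120 mm above the tote's underside. At each end an upright of the tote, 50 mm wide in x, rises to 135 mm. At the start the bar's middle is 0 to 10 mm in behind the riser's front edge, so the tote's -x wall stands out 80 to 90 mm before that edge.
- riser: fixed low bench riser: plywood board 180 mm (x) by 340 mm (y), underside 155 mm and top 173 mm above the bench, on 20 mm square legs at its corners (300 mm clear between left and right legs, open in front and behind). Origin: on the bench below the middle of the board's front edge; the board runs from there to +x; -x points out of the front, roughly to the robot.
- case: fixed shallow organiser case, black with a grey lid, 300 mm (x) by 320 mm (y). Flat lid 92 mm above the bench; a raised edge 10 mm wide stands 8 mm above it and leaves 280 mm (x) by 300 mm (y) inside. Origin: centre of its underside, on the bench.
- tin: small metal tin standing in the tote's middle compartment (+y end), 56 mm in diameter, 62 mm high; origin at the centre of its underside. It must stay in the tote.
- sander: wooden sanding block with a cork sole, 54 mm (x) by 80 mm (y), 40 mm high, in the tote's middle compartment (-y end); origin at the centre of its underside. It must stay in the tote.
- paint: bystander: paint can 80 mm in diameter, 90 mm high, standing on the bench between the riser's and the case's places, on the robot's side; origin at the centre of its underside.
- glue: bystander: glue bottle 52 mm in diameter, 130 mm high, standing on top of the riser; origin at the centre of its underside.
- hammer: bystander: hammer 200 mm long lying on the bench in the gap between the riser and the case, head away from the robot; origin near the middle of its handle, on the bench.
Mind the look-alikes: they are no part of the job. Of the things like the sander, leave any that is blue, red or turquoise; of the rest the larger one is meant.

How it is judged (in metres and radians):
On the way, in this order (a step that is already met when the one before it is completed fails the run):
1. the tote stands on the bench, let go, out from under the riser (its bar at least 80 mm in front of the riser's edge) (x of tote_bar in the frame of riser below -0.08 m and height (world z) of tote below 0.006 m and angle between tote's own z axis and vertical below 0.05 rad and contact force between the fingers and tote below 0.2 N and linear speed of tote below 0.02 m/s), for 0.2 s.
2. the tote is held up by its bar, its underside higher than the lid's raised edge (100 mm) (height (world z) of tote above 0.1 m and contact force between the fingers and tote_bar above 1 N), for 0.2 s.
At the end, for the whole second after the job is handed in: The tote rests flat (tilt under 0.03 rad) on the case's lid inside the raised edge, 88 to 96 mm up, its origin within 65 mm in x and y of the lid's centre (case axes), released and at rest, any yaw, with the tin and sanding block inside it (x of tote in the frame of case between -0.065 and 0.065 m and y of tote in the frame of case between -0.065 and 0.065 m and z of tote in the frame of case between 0.088 and 0.096 m and angle between tote's own z axis and vertical below 0.03 rad and linear speed of tote below 0.02 m/s and contact force between the fingers and tote below 0.2 N and x of tin in the frame of tote between -0.09 and 0.09 m and y of tin in the frame of tote between -0.1 and 0.1 m and z of tin in the frame of tote between -0.005 and 0.06 m and x of sander in the frame of tote between -0.09 and 0.09 m and y of sander in the frame of tote between -0.1 and 0.1 m and z of sander in the frame of tote between -0.005 and 0.06 m); the robot touches nothing.
It fails at once if the tote is tipped by more than 0.5 rad (angle between tote's own z axis and vertical above 0.5 rad).
It fails at once if the tote is dropped (it falls free of the fingers faster than 0.6 m/s) (linear speed of tote above 0.6 m/s and contact force between the fingers and tote below 0.2 N).
It fails at once if the paint can is shifted by more than 30 mm or knocked over (distance of paint from where it was at the start of the episode above 0.03 m or angle between paint's own z axis and vertical above 0.5 rad).
It fails at once if the glue bottle is shifted by more than 30 mm or knocked over (distance of glue from where it was at the start of the episode above 0.03 m or angle between glue's own z axis and vertical above 0.5 rad).
It fails at once if the hammer is shifted by more than 30 mm or knocked over (distance of hammer from where it was at the start of the episode above 0.03 m).
It also fails if it takes over 58 s, if anything falls off the work surface, if the arm or the gripper's body presses on something with over 40 N, if the wrist force passes 120 N, or if a joint passes its speed limit or range.

## Robot

A 6-joint arm with a two-finger parallel gripper is mounted at the origin on the work surface. World frame = base frame: x ahead of the robot, y to its left, z up, the work surface at z = 0. Lengths are in mm, angles in degrees, forces in N, time in s.
With the tool pointing down it reaches from about 300 to 850 mm from the base axis. Payload 4.2 kg.
Tool frame: the origin (TCP) lies at the very end of the fingers, on their centre line; the grasp point (between the pads) lies 19 mm behind it (env.grasp_offset is the distance from the TCP to the grasp point, in mm); z points along the fingers, y is the line along which they close (so a half turn about z gives the same grasp; the last joint's range is limited). The gripper opens to 91 mm and grips with 3 to 60 N. Pads are 32 mm wide; open, the fingers measure 118 mm over their backs; the gripper's body (76 mm by 178 mm) begins 60 mm behind the grasp point.
Start: joints at [-64.458, 18.312, 89.639, -0, 72.044, -1.146], TCP at [258.261, -513.758, 187.176] pointing down, gripper open.
Joint ranges: [-177.97, 177.97], [-48.28, 115.42], [12.27, 149.76], [-77.06, 257.06], [2.81, 150.46], [-146.56, 146.56]. Speed limits (degrees/s): [147.25, 147.25, 180, 180, 180, 180].

## Interface

Orientations are given as [roll, pitch, yaw] about the fixed x, y, z axes, in that order (R = Rz(yaw) Ry(pitch) Rx(roll)).
In Python, from workcell import env gives the robot as it stands. The module is installed in compiled form; this text tells all that it offers.
- The arm moves only by the tool send_rows, never from a script. Its argument "motion" is a list of rows, each an object of numbers: "tx", "ty", "tz": the shift along the tool's x, y, z in units of 500 mm (1.0 is 500 mm); "rx", "ry", "rz": the turn, a rotation vector about the tool's x, y, z in units of 30 degrees (1.0 is 30 degrees); "gripper": the closure, from -1 (fully open) to 1 (shut). In form: [{"tx": .., "ty": .., "tz": .., "rx": .., "ry": .., "rz": .., "gripper": ..}, ...]. A call has 1 to 12 rows; each row shifts and turns the commanded pose from where the row before left it, along the tool's axes as they then stand; what a row does not reach is not made up. A row lasts 1/8 s, in which the tool goes at most 62.5 mm and 10.7 degrees, less where a joint would pass 70% of its speed; a pose out of reach is approached as far as the arm can. A call with a number of a shift or a turn outside -1 to 1 is refused whole. A call with a gripper value outside its range is refused whole. The fingers move at their own pace and stop on an object; "grip_force" is the grip in N (left out, the last holds). Time passes only in rows, so rows that do not move let the fingers close. It gives the time, the measured TCP pose, the force, the opening and the grip force at its end, in the units of the state.
- env.state(): the state, without advancing time (a new reading comes with each control period).
- env.grab_frame(name): name is "scene" or "top" or "wrist"; returns a dict with "frame" (400x640x3 uint8, red, green, blue), "vertical_fov" (degrees; the focal length in pixels is half the picture's height over the tangent of half this angle, whatever the lens; pixels are square), "cx", "cy" (the principal point, pixels), "rvec" (rotation vector, rad) and "tvec" (3), from world to camera coordinates, as OpenCV has them; the wrist camera has in their place "T_tool_cam" (4x4, takes a point from camera to tool coordinates, whose origin is the TCP and whose axes are the flange's). Camera axes: x right, y down, z forward; pixel columns grow to the right and rows downward; lengths in mm; the calibration is good to about 2 mm. A picture is of the moment at which its call begins: read the wrist's pose just before it. There is no depth.
- env.job_done(): hands the job in; it is judged then, once.
The state is a dict: "time_s": time; "qpos": joint angles; "qvel": joint speeds; "effort": joint torques, N m; "ee_pos": TCP position; "ee_rot": TCP orientation; "force": force on the tool from outside, world axes, zero at the start; "torque": the same for the moment, N m; "gripper_width": finger opening in mm; "gripper_force": force on a finger pad.
Only numpy, scipy, OpenCV 4.12 (cv2) and the standard library are available. Lean on these libraries where they do the work, as an engineer would, in place of code of your own. Each camera call takes 0.05 s, during which the arm holds its last target. There are 200 camera calls.

## Working session

There is one attempt and no reset: what is moved stays moved. The work goes in short steps, Python scripts to look and compute and a tool call to move; the robot and the scene stay as the last step left them, time stands still between calls to the robot, and variables do not carry over. Pictures are saved under pics/ and viewed, at most 10 in all, crops included, and the job is handed in when it is done.

Besides the shell and the picture viewer there is one more tool, called by a JSON object that holds its "method" and its "body". send_rows: Moves the arm, as the interface text tells. Shifts and turns lie within -1 to 1; 1 stands for 500 mm of shift or 30 degrees of turn. Its arguments: {"type":"object","properties":{"motion":{"type":"array"},"grip_force":{"type":"number"}},"required":["motion"]}

```bash
mkdir -p pics
cat > h.py <<'E'
import numpy as np,cv2
from workcell import env
from scipy.spatial.transform import Rotation as R
def grab(n):
    s=env.state(); g=env.grab_frame(n); return s,g
def save(g,p): cv2.imwrite('pics/'+p,g['frame'][:,:,::-1])
def cam(s,g):
    f=200/np.tan(np.radians(g['vertical_fov'])/2)
    if 'rvec' in g:
        Rc=cv2.Rodrigues(np.array(g['rvec'],float))[0]; t=np.array(g['tvec'],float).ravel(); return f,Rc.T,-Rc.T@t
    T=np.array(g['T_tool_cam']); Rt=R.from_euler('xyz',s['ee_rot'],degrees=True).as_matrix()
    return f,Rt@T[:3,:3],Rt@T[:3,3]+np.array(s['ee_pos'])
def ray(s,g,px,z):
    f,Rw,c=cam(s,g); px=np.atleast_2d(px).astype(float)
    d=np.c_[(px[:,0]-g['cx'])/f,(px[:,1]-g['cy'])/f,np.ones(len(px))]@Rw.T
    return c+d*((z-c[2])/d[:,2])[:,None]
def proj(s,g,P):
    f,Rw,c=cam(s,g); q=(np.atleast_2d(P)-c)@Rw
    return np.c_[q[:,0]/q[:,2]*f+g['cx'],q[:,1]/q[:,2]*f+g['cy']]
E
python3 - <<'E'
from h import *
for n in ('scene','top','wrist'):
    s,g=grab(n); save(g,n+'0.png'); print(n,cam(s,g)[2],g['vertical_fov'],g['cx'],g['cy'])
print(s)
E
```

```text
scene [ 757.79546947  509.82859043 1083.6303677 ] 46.861574759861995 320.3513017586008 202.58382644714166
top [ 357.80286381   38.92408689 1212.08893003] 48.69303495887657 316.4273778546516 202.77919672677137
wrist [ 330.23297292 -477.20587476  383.92278437] 61.29321589636711 327.8070533290196 207.10296305374519
{'time_s': 0.1, 'qpos': array([-6.44585872e+01,  1.83471837e+01,  8.96985708e+01, -6.72924559e-04,
        7.20426128e+01, -1.14406703e+00]), 'qvel': array([ 0.08239118, -0.20231728, -0.08318556, -0.06071266,  0.00435512,
        0.11175939]), 'effort': array([-6.27081881e-04, -4.13334167e+01, -2.32508397e+01,  7.27543398e-02,
        4.21954470e-02, -4.71817691e-05]), 'ee_pos': array([ 258.03511464, -513.31447068,  186.41806591]), 'ee_rot': array([-1.79911638e+02, -1.12467926e-03,  2.66856869e+01]), 'force': array([-0.72777864, -0.18057446,  0.2407942 ]), 'torque': array([0.02808146, 0.01610521, 0.04149405]), 'gripper_force': 0.0, 'gripper_width': 91.14843312387947}
```

View pics/top0.png

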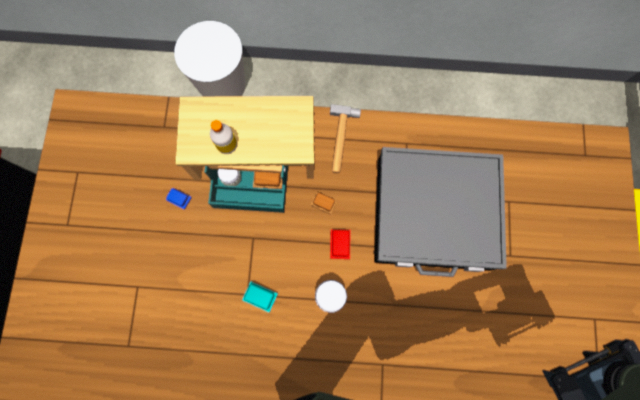

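View pics/scene0.png

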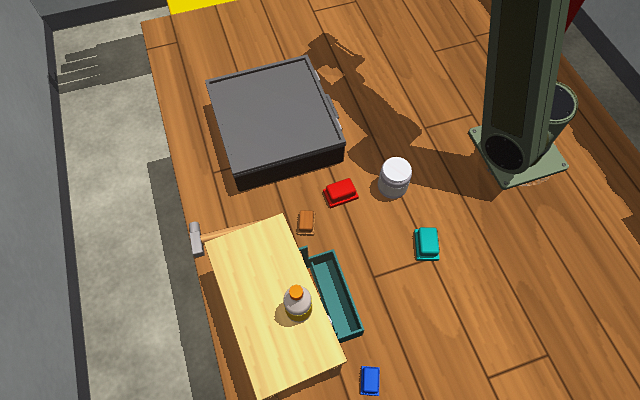

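Top view shows:
- Riser board: (178,97)–(314,163), with the tote's front half below it. The tote's front wall is near row 210, columns 211–285.
- Case lid: (380,150)–(503,268).
- Paint can: (331,296).
- Hammer: (341,140).

Candidates for the sander are blue (178,198), red (340,244), turquoise (260,296), small orange (323,202) and the larger orange one in the tote (267,180). The last is the one meant. It rides along with the tote and I don't need to grasp it.

Run:
```python
from h import *
s,g=grab('top'); f=g['frame']; hsv=cv2.cvtColor(f,cv2.COLOR_RGB2HSV)
def comp(m,pt):
    m=cv2.morphologyEx(m.astype(np.uint8),cv2.MORPH_OPEN,np.ones((2,2)))
    n,l,st,ce=cv2.connectedComponentsWithStats(m); 
    k=l[pt[1],pt[0]]; print('label',k,st[k]); return (l==k).astype(np.uint8)
def quad(m,z,name):
    c=max(cv2.findContours(m,0,2)[0],key=cv2.contourArea)
    r=cv2.minAreaRect(c); b=cv2.boxPoints(r)
    w=ray(s,g,b,z); print(name,b.round(1).tolist(),'\n',w.round(0)[:,:2].tolist(),'centre',w.mean(0).round(1))
    e=np.linalg.norm(np.diff(w,axis=0),axis=1); print(' sides',e.round(0), [np.degrees(np.arctan2(*(w[i+1]-w[i])[[1,0]])).round(1) for i in range(3)]); return w
for p in [(250,140),(440,210),(215,205),(270,203),(331,296),(260,296)]: print(p,hsv[p[1],p[0]])
H,S,V=[hsv[:,:,i].astype(int) for i in range(3)]
quad(comp((H>18)&(H<35)&(S>60)&(V>170),(270,140)),173,'riser')
quad(comp((S<40)&(V>60)&(V<150),(440,210)),92,'lid')
m=comp((H>82)&(H<98)&(S>100)&(V<170),(250,206)); quad(m,60,'tote')
# tote front-wall row per column
for x in range(212,288,8): 
    r=np.where(m[:,x])[0]; print(x,r.min() if len(r) else None,r.max() if len(r) else None)
print(proj(s,g,[[0,0,0]]), ray(s,g,[[331,296]],90),ray(s,g,[[260,296]],20))
crop=f[150:220,170:330]; cv2.imwrite('pics/tote_crop.png',cv2.resize(crop,None,fx=5,fy=5,interpolation=2)[:,:,::-1])
```

```text
(250, 140) [ 24 112 248]
(440, 210) [ 15   4 144]
(215, 205) [ 89 106  58]
(270, 203) [ 89 151 137]
(331, 296) [110   3 249]
(260, 296) [ 89 255 215]
label 1 [ 176   96  139   70 8736]
riser [[176.0, 96.0], [314.0, 96.0], [314.0, 165.0], [176.0, 165.0]] 
 [[844.0, 424.0], [869.0, 74.0], [686.0, 61.0], [662.0, 399.0]] centre [765.5 239.4 173. ]
 sides [351. 184. 338.] [np.float64(-85.9), np.float64(-176.0), np.float64(94.0)]
label 27 [  379   149   128   128 14182]
lid [[378.0, 273.79998779296875], [382.29998779296875, 148.60000610351562], [510.0, 153.0], [505.6000061035156, 278.20001220703125]] 
 [[438.0, -117.0], [770.0, -116.0], [782.0, -457.0], [449.0, -437.0]] centre [ 609.8 -281.9   92. ]
 sides [332. 341. 333.] [np.float64(0.2), np.float64(-88.1), np.float64(176.5)]
label 1 [ 210  173   77   39 1812]
tote [[209.60000610351562, 206.89999389648438], [212.3000030517578, 170.10000610351562], [286.8999938964844, 175.39999389648438], [284.29998779296875, 212.1999969482422]] 
 [[586.0, 333.0], [688.0, 338.0], [687.0, 135.0], [585.0, 133.0]] centre [636.6 234.6  60. ]
 sides [102. 203. 102.] [np.float64(2.9), np.float64(-90.2), np.float64(-179.2)]
212 176 204
220 181 207
228 187 208
236 188 208
244 173 209
252 173 209
260 190 210
268 190 210
276 191 211
284 184 209
[[319.35088068 449.876564  ]] [[375.83058014  -2.79234737  90.        ]] [[364.18652584 181.46051484  20.        ]]
```

View pics/tote_crop.png

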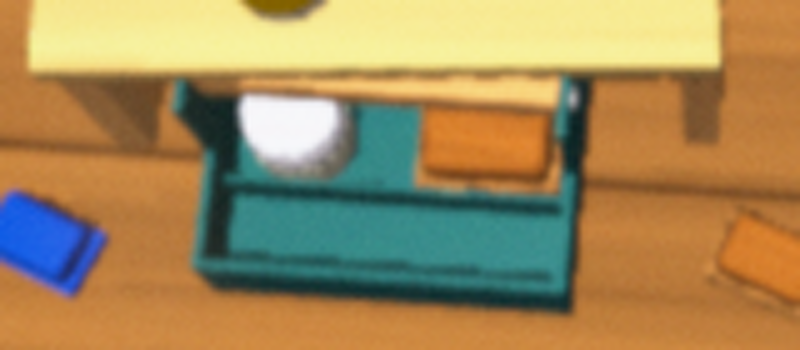

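The crop shows:
- Larger orange block with a cork sole at (485,140), and the white tin at (295,130), both in the tote's middle compartment.
- The wooden bar just at the board's edge.
- Front wall rim running from (198,268) to (570,292).
- The front compartment is empty.

Run:
```python
from h import *
s,g=grab('top')
c=lambda l:[[170+x/5-.4,150+y/5-.4] for x,y in l]
def show(n,px,z):
    w=ray(s,g,px,z); print(n,w.round(1)[:,:2].tolist(),'dir',np.degrees(np.arctan2(*(w[1]-w[0])[[1,0]])).round(1),'len',np.linalg.norm(w[1]-w[0]).round(1))
show('front rim',c([(198,262),(572,290)]),60)
show('front bottom',c([(205,285),(570,310)]),0)
show('partition rim',c([(225,180),(560,207)]),35)
show('bar bottom front edge',c([(240,92),(560,103)]),108)
show('riser edge155',c([(30,72),(720,70)]),155)
show('riser edge173',c([(30,68),(720,66)]),173)
# case via lid corners: edge lines fit
f=g['frame'];cv2.imwrite('pics/case.png',cv2.resize(f[140:285,370:515],None,fx=4,fy=4,interpolation=2)[:,:,::-1])
```

```text
front rim [[599.2, 335.4], [597.8, 135.1]] dir -90.4 len 200.4
front bottom [[598.9, 345.4], [598.8, 140.2]] dir -90.0 len 205.1
partition rim [[651.4, 332.7], [649.0, 147.6]] dir -90.8 len 185.0
bar bottom front edge [[680.9, 312.3], [686.6, 145.7]] dir -88.0 len 166.7
riser edge155 [[670.2, 406.3], [695.3, 62.8]] dir -85.8 len 344.4
riser edge173 [[666.9, 400.3], [691.6, 62.5]] dir -85.8 len 338.7
```

View pics/case.png

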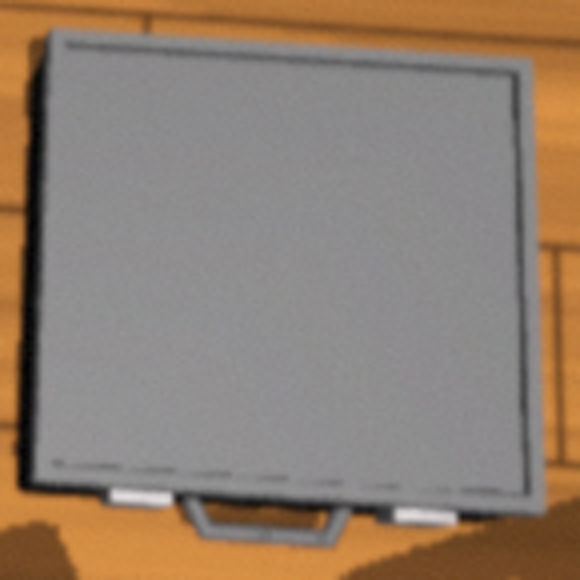

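The case outer corners in the crop are about (50,30), (533,62), (545,512) and (35,485).

```bash
cat >> h.py <<'E'
def go(x,y,z=None,yaw=None,step=.08):
    "print shift of tool axes (units) from measured pose to target, then turn"
    s=env.state(); p=s['ee_pos']; r=np.radians(s['ee_rot'][2]); d=np.array([x-p[0],y-p[1],(p[2] if z is None else z)-p[2]])
    t=np.array([d[0]*np.cos(r)+d[1]*np.sin(r), d[0]*np.sin(r)-d[1]*np.cos(r), -d[2]])/500
    print('pos',p.round(1),'rot',s['ee_rot'].round(2),'total t',t.round(4),'rows@',step,abs(t).max()/step)
    if yaw is not None: print('rz total',-(((yaw-s['ee_rot'][2])+180)%360-180)/30)
E
python3 - <<'E'
from h import *
s,g=grab('top')
w=ray(s,g,[[370+x/4-.4,140+y/4-.4] for x,y in [(50,30),(533,62),(545,512),(35,485)]],100)
print(w.round(1),w.mean(0)); e=np.roll(w,-1,0)-w; print(np.linalg.norm(e,axis=1),np.degrees(np.arctan2(e[:,1],e[:,0])))
print('glue cap',ray(s,g,[[216,126]],300),'base',ray(s,g,[[222,140]],190))
go(520,235,187)
E
```

```text
[[ 771.3 -114.3  100. ]
 [ 771.5 -434.6  100. ]
 [ 474.9 -434.9  100. ]
 [ 469.8 -115.6  100. ]] [ 621.8942122 -274.8744404  100.       ]
[320.31351847 296.5153825  319.31058404 301.49278091] [ -89.97681    -179.9505155    90.91594286    0.24701503]
glue cap [[720.22230068 279.52347429 300.        ]] base [[728.65925028 289.62417835 190.        ]]
pos [ 258.2 -513.6  186.9] rot [-179.97    0.     26.69] total t [ 1.1403e+00 -1.1025e+00 -2.0000e-04] rows@ 0.08 14.25370979173971
```

{"method": "send_rows", "body": {"motion": [{"tx": 0.04,"ty": -0.04,"gripper": -1},{"tx": 0.1,"ty": -0.1},{"tx": 0.1,"ty": -0.1},{"tx": 0.1,"ty": -0.1},{"tx": 0.1,"ty": -0.1},{"tx": 0.1,"ty": -0.1},{"tx": 0.1,"ty": -0.1},{"tx": 0.1,"ty": -0.1},{"tx": 0.1,"ty": -0.1},{"tx": 0.1,"ty": -0.1},{"tx": 0.1,"ty": -0.08},{"tx": 0.1,"ty": -0.08}]}}

```text
invalid input at $.motion[0]: expected keys tx, ty, tz, rx, ry, rz, gripper
```

{"method": "send_rows", "body": {"motion": [{"rz": -0.2,"gripper": 1},{"rz": -0.35},{"rz": -0.35},{"rz": -0.35},{"rz": -0.35},{"rz": -0.35},{"rz": -0.35},{"rz": -0.35},{"rz": -0.35},{"rz": -0.35},{"rz": -0.35},{"rz": -0.35}]}}

```text
invalid input at $.motion[0]: expected keys tx, ty, tz, rx, ry, rz, gripper
```

{"method": "send_rows", "body": {"motion": [{"rz": -0.34},{"rz": -0.34},{"rz": -0.35},{"rz": -0.03},{}]}}

```text
invalid input at $.motion[0]: expected keys tx, ty, tz, rx, ry, rz, gripper
```

Run:
```python
from h import *
go(624,235,110,180); s,g=grab('wrist'); save(g,'w1.png'); print(s['qpos'].round(0),s['gripper_width'])
```

```text
pos [ 258.2 -513.6  186.9] rot [-179.97    0.     26.69] total t [ 1.3261 -1.0091  0.1538] rows@ 0.08 16.576713570840383
rz total -5.110389446091407
[-64.  18.  90.  -0.  72.  -1.] 91.63412795501499
```

View pics/w1.png

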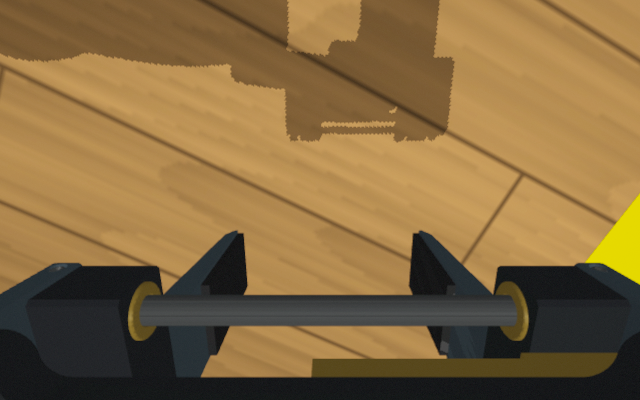

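All seven keys are required, so nothing moved; the wrist view shows only bare bench between the fingers.

{"method": "send_rows", "body": {"motion": [{"tx": 0.04,"ty": -0.04,"tz": 0,"rx": 0,"ry": 0,"rz": 0,"gripper": -1},{"tx": 0.08,"ty": -0.08,"tz": 0,"rx": 0,"ry": 0,"rz": 0,"gripper": -1},{"tx": 0.08,"ty": -0.08,"tz": 0,"rx": 0,"ry": 0,"rz": 0,"gripper": -1},{"tx": 0.08,"ty": -0.08,"tz": 0,"rx": 0,"ry": 0,"rz": 0,"gripper": -1},{"tx": 0.08,"ty": -0.08,"tz": 0,"rx": 0,"ry": 0,"rz": 0,"gripper": -1},{"tx": 0.08,"ty": -0.08,"tz": 0,"rx": 0,"ry": 0,"rz": 0,"gripper": -1},{"tx": 0.08,"ty": -0.08,"tz": 0,"rx": 0,"ry": 0,"rz": 0,"gripper": -1},{"tx": 0.08,"ty": -0.08,"tz": 0,"rx": 0,"ry": 0,"rz": 0,"gripper": -1}]}}

```text
time_s: 1.35
ee_pos: [392.0, -109.3, 187.5]
ee_rot: [179.9, -0.0, 26.7]
force: [1.1, -0.1, 0.1]
gripper_width: 91.3
gripper_force: 0.0
```

{"method": "send_rows", "body": {"motion": [{"tx": 0.08,"ty": -0.08,"tz": 0,"rx": 0,"ry": 0,"rz": 0,"gripper": -1},{"tx": 0.08,"ty": -0.08,"tz": 0,"rx": 0,"ry": 0,"rz": 0,"gripper": 1},{"tx": 0.08,"ty": -0.08,"tz": 0,"rx": 0,"ry": 0,"rz": 0,"gripper": 1},{"tx": 0.08,"ty": -0.08,"tz": 0,"rx": 0,"ry": 0,"rz": 0,"gripper": 1},{"tx": 0.08,"ty": -0.06,"tz": 0,"rx": 0,"ry": 0,"rz": 0,"gripper": 1},{"tx": 0.08,"ty": -0.06,"tz": 0,"rx": 0,"ry": 0,"rz": 0,"gripper": 1},{"tx": 0.06,"ty": -0.06,"tz": 0,"rx": 0,"ry": 0,"rz": 0,"gripper": 1},{"tx": 0,"ty": 0,"tz": 0,"rx": 0,"ry": 0,"rz": -0.33,"gripper": 1},{"tx": 0,"ty": 0,"tz": 0,"rx": 0,"ry": 0,"rz": -0.33,"gripper": 1},{"tx": 0,"ty": 0,"tz": 0,"rx": 0,"ry": 0,"rz": -0.33,"gripper": 1},{"tx": 0,"ty": 0,"tz": 0,"rx": 0,"ry": 0,"rz": -0.33,"gripper": 1},{"tx": 0,"ty": 0,"tz": 0,"rx": 0,"ry": 0,"rz": -0.33,"gripper": 1}]}}

```text
time_s: 2.85
ee_pos: [520.5, 233.7, 187.1]
ee_rot: [-180.0, 0.0, 76.5]
force: [-0.5, 0.2, -0.3]
gripper_width: 0.4
gripper_force: 0.0
```

{"method": "send_rows", "body": {"motion": [{"tx": 0,"ty": 0,"tz": 0,"rx": 0,"ry": 0,"rz": -0.33,"gripper": 1},{"tx": 0,"ty": 0,"tz": 0,"rx": 0,"ry": 0,"rz": -0.33,"gripper": 1},{"tx": 0,"ty": 0,"tz": 0,"rx": 0,"ry": 0,"rz": -0.33,"gripper": 1},{"tx": 0,"ty": 0,"tz": 0,"rx": 0,"ry": 0,"rz": -0.33,"gripper": 1},{"tx": 0,"ty": 0,"tz": 0,"rx": 0,"ry": 0,"rz": -0.33,"gripper": 1},{"tx": 0,"ty": 0,"tz": 0,"rx": 0,"ry": 0,"rz": -0.33,"gripper": 1},{"tx": 0,"ty": 0,"tz": 0,"rx": 0,"ry": 0,"rz": -0.33,"gripper": 1},{"tx": 0,"ty": 0,"tz": 0,"rx": 0,"ry": 0,"rz": -0.33,"gripper": 1},{"tx": 0,"ty": 0,"tz": 0,"rx": 0,"ry": 0,"rz": -0.33,"gripper": 1},{"tx": 0,"ty": 0,"tz": 0,"rx": 0,"ry": 0,"rz": -0.33,"gripper": 1},{"tx": 0,"ty": 0,"tz": 0,"rx": 0,"ry": 0,"rz": -0.16,"gripper": 1},{"tx": 0,"ty": 0,"tz": 0,"rx": 0,"ry": 0,"rz": 0,"gripper": 1}]}}

```text
time_s: 4.35
ee_pos: [520.5, 233.7, 187.1]
ee_rot: [-180.0, -0.0, 179.9]
force: [0.1, -0.4, -0.6]
gripper_width: -0.0
gripper_force: 0.0
```

Run:
```python
from h import *
go(624,235,110,180); s=env.state(); print(s['qpos'].round(0),s['gripper_width'])
```

```text
pos [520.5 233.7 187.1] rot [-180.     -0.    179.93] total t [-0.2071  0.0029  0.1542] rows@ 0.08 2.5884471702070053
rz total -0.0023374659376410515
[ 23.  18.  90.  -0.  72. -67.] -0.0025083789036296333
```

{"method": "send_rows", "body": {"motion": [{"tx": -0.06,"ty": 0,"tz": 0,"rx": 0,"ry": 0,"rz": 0,"gripper": 1},{"tx": -0.08,"ty": 0,"tz": 0,"rx": 0,"ry": 0,"rz": 0,"gripper": 1},{"tx": -0.068,"ty": 0.003,"tz": 0,"rx": 0,"ry": 0,"rz": 0,"gripper": 1},{"tx": 0,"ty": 0,"tz": 0.08,"rx": 0,"ry": 0,"rz": 0,"gripper": 1},{"tx": 0,"ty": 0,"tz": 0.08,"rx": 0,"ry": 0,"rz": 0,"gripper": 1},{"tx": 0,"ty": 0,"tz": 0.06,"rx": 0,"ry": 0,"rz": 0,"gripper": 1},{"tx": 0,"ty": 0,"tz": 0,"rx": 0,"ry": 0,"rz": 0,"gripper": 1}]}}

```text
time_s: 5.22
ee_pos: [622.7, 234.4, 74.4]
ee_rot: [-179.9, -0.3, 179.9]
force: [0.8, 0.4, 0.7]
gripper_width: 0.4
gripper_force: 0.0
```

Run:
```python
from h import *
go(624,235,25,180); s,g=grab('wrist'); save(g,'w2.png')
```

```text
pos [622.7 234.4  74.4] rot [-179.88   -0.33  179.92] total t [-0.0027  0.0011  0.0988] rows@ 0.08 1.235100231960992
rz total -0.0025921544550413953
```

View pics/w2.png

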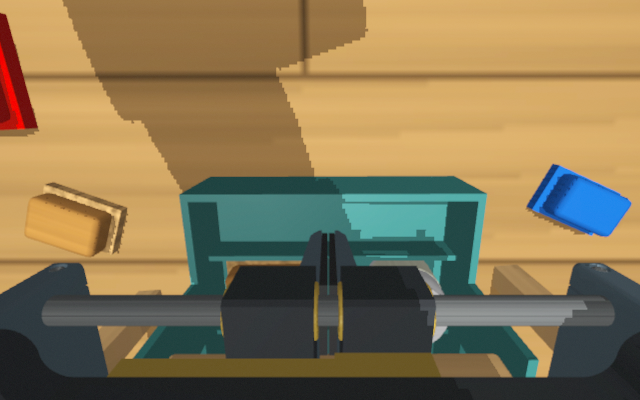

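Wrist view: the front wall's inner rim line is at row about 193, from (183,193) to (485,193). The closed fingers (tip at (328,235)) are between that wall and the partition at row 257.

Run:
```python
from h import *
s,g=grab('wrist')
print(ray(s,g,[[183,196],[485,193],[210,178],[460,178]],60).round(1)); print(ray(s,g,[[210,178],[464,178]],0).round(1),ray(s,g,[[210,258],[455,258]],35).round(1))
```

```text
[[598.2 139.5  60. ]
 [596.3 337.4  60. ]
 [586.2 158.5  60. ]
 [586.3 320.   60. ]]
[[598.7 137.1   0. ]
 [598.8 347.1   0. ]] [[654.5 143.2  35. ]
 [654.6 333.   35. ]]
```

{"method": "send_rows", "body": {"motion": [{"tx": 0,"ty": 0.006,"tz": 0.05,"rx": 0,"ry": 0,"rz": 0,"gripper": 1},{"tx": 0,"ty": 0,"tz": 0.048,"rx": 0,"ry": 0,"rz": 0,"gripper": 1},{"tx": 0,"ty": 0,"tz": 0,"rx": 0,"ry": 0,"rz": 0,"gripper": 1},{"tx": 0.005,"ty": 0,"tz": 0,"rx": 0,"ry": 0,"rz": 0,"gripper": 1},{"tx": 0.005,"ty": 0,"tz": 0,"rx": 0,"ry": 0,"rz": 0,"gripper": 1},{"tx": 0.01,"ty": 0,"tz": 0,"rx": 0,"ry": 0,"rz": 0,"gripper": 1},{"tx": 0.02,"ty": 0,"tz": 0,"rx": 0,"ry": 0,"rz": 0,"gripper": 1}]}}

```text
time_s: 6.2
ee_pos: [607.4, 238.7, 29.7]
ee_rot: [179.9, 0.4, 180.0]
force: [3.9, 0.3, 1.1]
gripper_width: 0.7
gripper_force: 2.5
```

{"method": "send_rows", "body": {"motion": [{"tx": 0.025,"ty": 0,"tz": 0,"rx": 0,"ry": 0,"rz": 0,"gripper": 1},{"tx": 0.03,"ty": 0,"tz": 0,"rx": 0,"ry": 0,"rz": 0,"gripper": 1},{"tx": 0.03,"ty": 0,"tz": 0,"rx": 0,"ry": 0,"rz": 0,"gripper": 1},{"tx": 0.03,"ty": 0,"tz": 0,"rx": 0,"ry": 0,"rz": 0,"gripper": 1},{"tx": 0.03,"ty": 0,"tz": 0,"rx": 0,"ry": 0,"rz": 0,"gripper": 1},{"tx": 0.03,"ty": 0,"tz": 0,"rx": 0,"ry": 0,"rz": 0,"gripper": 1},{"tx": 0.03,"ty": 0,"tz": 0,"rx": 0,"ry": 0,"rz": 0,"gripper": 1},{"tx": 0.03,"ty": 0,"tz": 0,"rx": 0,"ry": 0,"rz": 0,"gripper": 1},{"tx": 0.015,"ty": 0,"tz": 0,"rx": 0,"ry": 0,"rz": 0,"gripper": 1},{"tx": 0.01,"ty": 0,"tz": 0,"rx": 0,"ry": 0,"rz": 0,"gripper": 1},{"tx": 0,"ty": 0,"tz": 0,"rx": 0,"ry": 0,"rz": 0,"gripper": 1},{"tx": -0.012,"ty": 0,"tz": 0,"rx": 0,"ry": 0,"rz": 0,"gripper": 1}]}}

```text
time_s: 7.7
ee_pos: [478.8, 237.6, 27.8]
ee_rot: [-179.9, -0.2, 180.0]
force: [-0.7, -0.1, -0.1]
gripper_width: 0.5
gripper_force: 0.0
```

{"method": "send_rows", "body": {"motion": [{"tx": 0,"ty": 0,"tz": 0,"rx": 0,"ry": 0,"rz": 0,"gripper": 1},{"tx": 0,"ty": 0,"tz": -0.05,"rx": 0,"ry": 0,"rz": 0,"gripper": 1},{"tx": 0,"ty": 0,"tz": -0.08,"rx": 0,"ry": 0,"rz": 0,"gripper": 1},{"tx": 0,"ty": 0,"tz": -0.1,"rx": 0,"ry": 0,"rz": 0,"gripper": 1},{"tx": 0,"ty": 0,"tz": -0.1,"rx": 0,"ry": 0,"rz": 0,"gripper": -1},{"tx": 0,"ty": 0,"tz": -0.07,"rx": 0,"ry": 0,"rz": 0,"gripper": -1},{"tx": 0,"ty": 0,"tz": 0,"rx": 0,"ry": 0,"rz": 0.3,"gripper": -1},{"tx": 0,"ty": 0,"tz": 0,"rx": 0,"ry": 0,"rz": 0.33,"gripper": -1},{"tx": 0,"ty": 0,"tz": 0,"rx": 0,"ry": 0,"rz": 0.33,"gripper": -1},{"tx": 0,"ty": 0,"tz": 0,"rx": 0,"ry": 0,"rz": 0.33,"gripper": -1},{"tx": 0,"ty": 0,"tz": 0,"rx": 0,"ry": 0,"rz": 0.33,"gripper": -1},{"tx": 0,"ty": 0,"tz": 0,"rx": 0,"ry": 0,"rz": 0.33,"gripper": -1}]}}

```text
time_s: 9.2
ee_pos: [479.3, 237.7, 227.0]
ee_rot: [-179.8, -0.0, 121.2]
force: [0.1, -0.0, 0.1]
gripper_width: 77.6
gripper_force: 0.0
```

{"method": "send_rows", "body": {"motion": [{"tx": 0,"ty": 0,"tz": 0,"rx": 0,"ry": 0,"rz": 0.35,"gripper": -1},{"tx": 0,"ty": 0,"tz": 0,"rx": 0,"ry": 0,"rz": 0.35,"gripper": -1},{"tx": 0,"ty": 0,"tz": 0,"rx": 0,"ry": 0,"rz": 0.35,"gripper": -1},{"tx": 0,"ty": 0,"tz": 0,"rx": 0,"ry": 0,"rz": 0,"gripper": -1}]}}

```text
time_s: 9.7
ee_pos: [479.6, 237.8, 227.2]
ee_rot: [-179.8, 0.1, 90.1]
force: [-0.4, -0.2, -0.5]
gripper_width: 91.2
gripper_force: 0.0
```

Run:
```python
from h import *
s,g=grab('top'); save(g,'top1.png'); go(548,238,200,90)
f=g['frame'];cv2.imwrite('pics/t1.png',cv2.resize(f[90:290,170:350],(720,600)[0:2] if 0 else None,fx=3,fy=3,interpolation=2)[:,:,::-1])
```

```text
pos [479.7 237.9 227.4] rot [-1.7986e+02  6.0000e-02  9.0170e+01] total t [-0.0002  0.1365  0.0547] rows@ 0.08 1.7066533698183413
rz total 0.005502193871587717
```

View pics/t1.png

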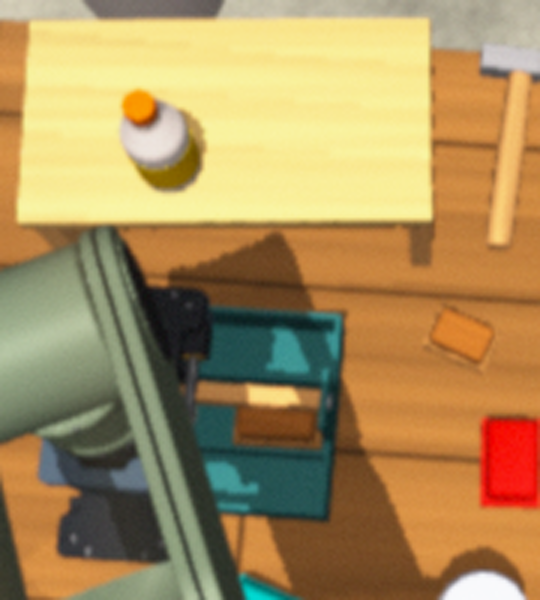

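The tote is out: its right rim corners are at crop (344,313) and (330,497), the bar runs at rows about 380–405, and the board edge is at row 220. Bystanders and look-alikes are unmoved.

Run:
```python
from h import *
s,g=grab('top'); f=g['frame']
c=lambda l:[[170+x/3-.33,90+y/3-.33] for x,y in l]
print(ray(s,g,c([(344,313),(330,497)]),60).round(1)); print('bar top rear',ray(s,g,c([(215,381),(318,387)]),132).round(1),'bar bottom front',ray(s,g,c([(215,403),(318,408)]),108).round(1))
s,g=grab('wrist'); save(g,'w3.png')
```

```text
[[635.  137.3  60. ]
 [470.5 135.6  60. ]]
bar top rear [[552.5 232.8 132. ]
 [553.4 147.3 132. ]] bar bottom front [[538.  235.1 108. ]
 [539.8 148.1 108. ]]
```

View pics/w3.png

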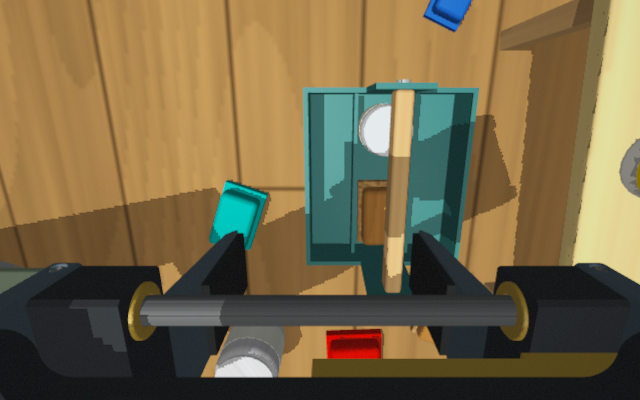

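Wrist view: the bar runs from (393–411, 90) at its +y end to (385–402, 292). The tin is at (378,130) and the sanding block at (373,212), both still inside.

Run:
```python
from h import *
s,g=grab('wrist')
print('top',ray(s,g,[[393,90],[411,90],[388,262],[407,262],[384,292],[402,292]],132).round(1)); print('rim',ray(s,g,[[304,88],[478,88],[306,264],[462,264]],60).round(1))
go(546,238,105,90)
```

```text
top [[532.4 331.6 132. ]
 [547.2 331.7 132. ]
 [536.6 176.5 132. ]
 [554.7 176.6 132. ]
 [534.4 144.2 132. ]
 [552.1 144.2 132. ]]
rim [[454.5 336.3  60. ]
 [632.1 336.7  60. ]
 [453.3 138.5  60. ]
 [638.9 139.   60. ]]
pos [480.2 238.1 227.8] rot [-1.7995e+02  3.0000e-02  9.0090e+01] total t [-0.0003  0.1316  0.2456] rows@ 0.08 3.0705357402663673
rz total 0.0030236908235546406
```

{"method": "send_rows", "body": {"motion": [{"tx": 0,"ty": 0.064,"tz": 0,"rx": 0,"ry": 0,"rz": -0.05,"gripper": -1},{"tx": 0,"ty": 0.064,"tz": 0,"rx": 0,"ry": 0,"rz": 0,"gripper": -1},{"tx": 0,"ty": 0,"tz": 0.05,"rx": 0,"ry": 0,"rz": 0,"gripper": -1},{"tx": 0,"ty": 0,"tz": 0.06,"rx": 0,"ry": 0,"rz": 0,"gripper": -1},{"tx": 0,"ty": 0,"tz": 0.06,"rx": 0,"ry": 0,"rz": 0,"gripper": -1},{"tx": 0,"ty": 0,"tz": 0.05,"rx": 0,"ry": 0,"rz": 0,"gripper": -1},{"tx": 0,"ty": 0,"tz": 0.03,"rx": 0,"ry": 0,"rz": 0,"gripper": -1},{"tx": 0,"ty": 0,"tz": 0,"rx": 0,"ry": 0,"rz": 0,"gripper": -1}]}}

```text
time_s: 10.9
ee_pos: [543.9, 238.8, 102.2]
ee_rot: [-179.9, 0.0, 91.5]
force: [-0.2, -0.3, 1.1]
gripper_width: 90.8
gripper_force: 0.0
```

{"method": "send_rows", "body": {"motion": [{"tx": 0,"ty": 0,"tz": 0,"rx": 0,"ry": 0,"rz": 0,"gripper": 0.4},{"tx": 0,"ty": 0,"tz": 0,"rx": 0,"ry": 0,"rz": 0,"gripper": 0.5},{"tx": 0,"ty": 0,"tz": 0,"rx": 0,"ry": 0,"rz": 0,"gripper": 0.6},{"tx": 0,"ty": 0,"tz": 0,"rx": 0,"ry": 0,"rz": 0,"gripper": 1},{"tx": 0,"ty": 0,"tz": 0,"rx": 0,"ry": 0,"rz": 0,"gripper": 1},{"tx": 0,"ty": 0,"tz": 0,"rx": 0,"ry": 0,"rz": 0,"gripper": 1}], "grip_force": 50}}

```text
time_s: 11.65
ee_pos: [544.5, 239.0, 103.1]
ee_rot: [180.0, 0.0, 91.5]
force: [0.4, 0.6, 0.3]
gripper_width: 34.1
gripper_force: 0.0
```

{"method": "send_rows", "body": {"motion": [{"tx": 0,"ty": 0,"tz": 0,"rx": 0,"ry": 0,"rz": 0,"gripper": 1},{"tx": 0,"ty": 0,"tz": 0,"rx": 0,"ry": 0,"rz": 0,"gripper": 1},{"tx": 0,"ty": 0,"tz": 0,"rx": 0,"ry": 0,"rz": 0,"gripper": 1},{"tx": 0,"ty": 0,"tz": 0,"rx": 0,"ry": 0,"rz": 0,"gripper": 1}]}}

```text
time_s: 12.15
ee_pos: [543.9, 238.9, 103.0]
ee_rot: [-179.9, 0.0, 91.5]
force: [-3.0, 0.4, 0.5]
gripper_width: 14.5
gripper_force: 50.0
```

{"method": "send_rows", "body": {"motion": [{"tx": 0,"ty": 0,"tz": -0.01,"rx": 0,"ry": 0,"rz": 0,"gripper": 1},{"tx": 0,"ty": 0,"tz": -0.02,"rx": 0,"ry": 0,"rz": 0,"gripper": 1},{"tx": 0,"ty": 0,"tz": -0.03,"rx": 0,"ry": 0,"rz": 0,"gripper": 1},{"tx": 0,"ty": 0,"tz": 0,"rx": 0,"ry": 0,"rz": 0,"gripper": 1}]}}

```text
time_s: 12.65
ee_pos: [545.9, 239.5, 135.0]
ee_rot: [179.8, -0.1, 91.5]
force: [0.7, 0.1, -8.1]
gripper_width: 14.9
gripper_force: 50.0
```

Run:
```python
from h import *
s,g=grab('wrist'); save(g,'w4.png'); print(s['force'],s['torque'],s['gripper_width'],s['gripper_force'],s['ee_pos'])
```

```text
[ 0.72243239  0.10285341 -8.0944646 ] [ 0.06546256 -0.32714473  0.06216543] 14.863583545533404 49.959150552749634 [545.93043943 239.54409062 135.01249839]
```

View pics/w4.png

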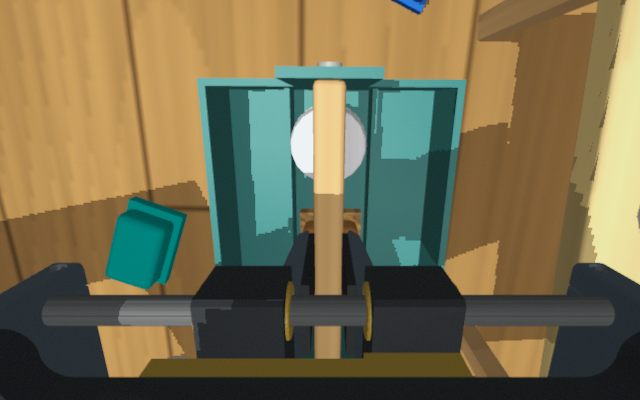

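Held at 0.82 kg, bar centred and level, with the tin and block inside. Lifting and carrying.

{"method": "send_rows", "body": {"motion": [{"tx": 0,"ty": 0,"tz": -0.02,"rx": 0,"ry": 0,"rz": 0,"gripper": 1},{"tx": 0,"ty": 0,"tz": -0.04,"rx": 0,"ry": 0,"rz": 0,"gripper": 1},{"tx": 0,"ty": 0,"tz": -0.05,"rx": 0,"ry": 0,"rz": 0,"gripper": 1},{"tx": 0,"ty": 0,"tz": -0.05,"rx": 0,"ry": 0,"rz": 0,"gripper": 1},{"tx": 0,"ty": 0,"tz": -0.05,"rx": 0,"ry": 0,"rz": 0,"gripper": 1},{"tx": 0,"ty": 0,"tz": -0.04,"rx": 0,"ry": 0,"rz": 0,"gripper": 1},{"tx": 0,"ty": 0,"tz": -0.02,"rx": 0,"ry": 0,"rz": 0,"gripper": 1},{"tx": 0,"ty": 0,"tz": 0,"rx": 0,"ry": 0,"rz": 0,"gripper": 1},{"tx": -0.02,"ty": 0,"tz": 0,"rx": 0,"ry": 0,"rz": 0,"gripper": 1},{"tx": -0.04,"ty": 0,"tz": 0,"rx": 0,"ry": 0,"rz": 0,"gripper": 1},{"tx": -0.06,"ty": 0,"tz": 0,"rx": 0,"ry": 0,"rz": 0,"gripper": 1},{"tx": -0.06,"ty": 0,"tz": 0,"rx": 0,"ry": 0,"rz": 0,"gripper": 1}]}}

```text
time_s: 14.2
ee_pos: [546.4, 146.5, 267.5]
ee_rot: [-179.9, 0.1, 91.5]
force: [-0.6, -0.5, -8.1]
gripper_width: 14.5
gripper_force: 49.9
```

{"method": "send_rows", "body": {"motion": [{"tx": -0.06,"ty": 0,"tz": 0,"rx": 0,"ry": 0,"rz": 0,"gripper": 1},{"tx": -0.06,"ty": 0,"tz": 0,"rx": 0,"ry": 0,"rz": 0,"gripper": 1},{"tx": -0.06,"ty": 0,"tz": 0,"rx": 0,"ry": 0,"rz": 0,"gripper": 1},{"tx": -0.06,"ty": 0,"tz": 0,"rx": 0,"ry": 0,"rz": 0,"gripper": 1},{"tx": -0.06,"ty": 0,"tz": 0,"rx": 0,"ry": 0,"rz": 0,"gripper": 1},{"tx": -0.06,"ty": 0,"tz": 0,"rx": 0,"ry": 0,"rz": 0,"gripper": 1},{"tx": -0.06,"ty": 0.01,"tz": 0,"rx": 0,"ry": 0,"rz": 0,"gripper": 1},{"tx": -0.06,"ty": 0.02,"tz": 0,"rx": 0,"ry": 0,"rz": 0,"gripper": 1},{"tx": -0.06,"ty": 0.02,"tz": 0,"rx": 0,"ry": 0,"rz": 0,"gripper": 1},{"tx": -0.06,"ty": 0.02,"tz": 0,"rx": 0,"ry": 0,"rz": 0,"gripper": 1},{"tx": -0.06,"ty": 0.02,"tz": 0,"rx": 0,"ry": 0,"rz": 0,"gripper": 1},{"tx": -0.06,"ty": 0.02,"tz": 0,"rx": 0,"ry": 0,"rz": 0,"gripper": 1}]}}

```text
time_s: 15.7
ee_pos: [610.1, -211.9, 267.5]
ee_rot: [-179.9, 0.0, 91.4]
force: [-0.1, -0.0, -6.9]
gripper_width: 14.9
gripper_force: 49.9
```

Run:
```python
from h import *
go(622,-275,198,90); s=env.state(); print(s['force'],s['torque'],s['gripper_width'],s['time_s'])
```

```text
pos [ 610.1 -211.9  267.5] rot [-1.799e+02  2.000e-02  9.142e+01] total t [-0.1268  0.0206  0.139 ] rows@ 0.08 1.7372640451943338
rz total 0.047455177046455785
[-0.07115908 -0.04710285 -6.93013155] [ 0.00193607 -0.08818538  0.03464621] 14.884081951736835 15.7
```

{"method": "send_rows", "body": {"motion": [{"tx": -0.05,"ty": 0.01,"tz": 0,"rx": 0,"ry": 0,"rz": 0,"gripper": 1},{"tx": -0.04,"ty": 0.008,"tz": 0,"rx": 0,"ry": 0,"rz": 0,"gripper": 1},{"tx": -0.025,"ty": 0.003,"tz": 0,"rx": 0,"ry": 0,"rz": 0,"gripper": 1},{"tx": -0.012,"ty": 0,"tz": 0,"rx": 0,"ry": 0,"rz": 0,"gripper": 1},{"tx": 0,"ty": 0,"tz": 0.02,"rx": 0,"ry": 0,"rz": 0,"gripper": 1},{"tx": 0,"ty": 0,"tz": 0.03,"rx": 0,"ry": 0,"rz": 0,"gripper": 1},{"tx": 0,"ty": 0,"tz": 0.03,"rx": 0,"ry": 0,"rz": 0,"gripper": 1},{"tx": 0,"ty": 0,"tz": 0.025,"rx": 0,"ry": 0,"rz": 0,"gripper": 1},{"tx": 0,"ty": 0,"tz": 0.016,"rx": 0,"ry": 0,"rz": 0,"gripper": 1},{"tx": 0,"ty": 0,"tz": 0.008,"rx": 0,"ry": 0,"rz": 0,"gripper": 1},{"tx": 0,"ty": 0,"tz": 0,"rx": 0,"ry": 0,"rz": 0,"gripper": 1}]}}

```text
time_s: 17.08
ee_pos: [623.3, -272.7, 203.6]
ee_rot: [180.0, 0.0, 91.5]
force: [-0.2, 0.4, -7.5]
gripper_width: 14.5
gripper_force: 49.9
```

{"method": "send_rows", "body": {"motion": [{"tx": 0,"ty": 0,"tz": 0.005,"rx": 0,"ry": 0,"rz": 0,"gripper": 1},{"tx": 0,"ty": 0,"tz": 0.004,"rx": 0,"ry": 0,"rz": 0,"gripper": 1},{"tx": 0,"ty": 0,"tz": 0.002,"rx": 0,"ry": 0,"rz": 0,"gripper": 1},{"tx": 0,"ty": 0,"tz": 0,"rx": 0,"ry": 0,"rz": 0,"gripper": 1}]}}

```text
time_s: 17.58
ee_pos: [623.3, -272.6, 198.1]
ee_rot: [-180.0, 0.0, 91.5]
force: [0.1, 0.1, -7.4]
gripper_width: 14.1
gripper_force: 49.9
```

{"method": "send_rows", "body": {"motion": [{"tx": 0,"ty": 0,"tz": 0.003,"rx": 0,"ry": 0,"rz": 0,"gripper": 1},{"tx": 0,"ty": 0,"tz": 0.002,"rx": 0,"ry": 0,"rz": 0,"gripper": 1},{"tx": 0,"ty": 0,"tz": 0,"rx": 0,"ry": 0,"rz": 0,"gripper": 1}]}}

```text
time_s: 17.95
ee_pos: [623.2, -272.6, 195.5]
ee_rot: [-180.0, -0.0, 91.5]
force: [-0.1, -0.9, -7.1]
gripper_width: 14.8
gripper_force: 49.9
```

{"method": "send_rows", "body": {"motion": [{"tx": 0,"ty": 0,"tz": 0.002,"rx": 0,"ry": 0,"rz": 0,"gripper": 1},{"tx": 0,"ty": 0,"tz": 0,"rx": 0,"ry": 0,"rz": 0,"gripper": 1}]}}

```text
time_s: 18.2
ee_pos: [623.8, -272.7, 195.2]
ee_rot: [179.9, 0.0, 91.5]
force: [1.6, -0.6, -5.6]
gripper_width: 14.4
gripper_force: 49.9
```

Contact is starting.

{"method": "send_rows", "body": {"motion": [{"tx": 0,"ty": 0,"tz": 0.001,"rx": 0,"ry": 0,"rz": 0,"gripper": 1},{"tx": 0,"ty": 0,"tz": 0.001,"rx": 0,"ry": 0,"rz": 0,"gripper": 1},{"tx": 0,"ty": 0,"tz": 0,"rx": 0,"ry": 0,"rz": 0,"gripper": 1}]}}

```text
time_s: 18.58
ee_pos: [623.9, -272.7, 195.0]
ee_rot: [179.9, 0.0, 91.5]
force: [-0.3, 1.0, 2.1]
gripper_width: 14.8
gripper_force: 50.0
```

Seated. Opening and withdrawing upward.

{"method": "send_rows", "body": {"motion": [{"tx": 0,"ty": 0,"tz": 0,"rx": 0,"ry": 0,"rz": 0,"gripper": 0.5},{"tx": 0,"ty": 0,"tz": 0,"rx": 0,"ry": 0,"rz": 0,"gripper": 0},{"tx": 0,"ty": 0,"tz": 0,"rx": 0,"ry": 0,"rz": 0,"gripper": -0.5},{"tx": 0,"ty": 0,"tz": 0,"rx": 0,"ry": 0,"rz": 0,"gripper": -1},{"tx": 0,"ty": 0,"tz": 0,"rx": 0,"ry": 0,"rz": 0,"gripper": -1},{"tx": 0,"ty": 0,"tz": 0,"rx": 0,"ry": 0,"rz": 0,"gripper": -1},{"tx": 0,"ty": 0,"tz": 0,"rx": 0,"ry": 0,"rz": 0,"gripper": -1},{"tx": 0,"ty": 0,"tz": -0.04,"rx": 0,"ry": 0,"rz": 0,"gripper": -1},{"tx": 0,"ty": 0,"tz": -0.08,"rx": 0,"ry": 0,"rz": 0,"gripper": -1},{"tx": 0,"ty": 0,"tz": -0.08,"rx": 0,"ry": 0,"rz": 0,"gripper": -1},{"tx": 0,"ty": 0,"tz": -0.08,"rx": 0,"ry": 0,"rz": 0,"gripper": -1},{"tx": 0,"ty": 0,"tz": 0,"rx": 0,"ry": 0,"rz": 0,"gripper": -1}]}}

```text
time_s: 20.08
ee_pos: [624.5, -273.1, 337.9]
ee_rot: [179.6, 0.2, 91.5]
force: [0.1, 0.4, -0.2]
gripper_width: 91.2
gripper_force: 0.0
```

Run:
```python
from h import *
s,g=grab('scene'); save(g,'s5.png'); print(s['force'],s['ee_pos'],s['gripper_width'])
```

```text
[ 0.0743462   0.43151851 -0.19972084] [ 624.48562554 -273.13594034  337.85224665] 91.20816737587987
```

View pics/s5.png

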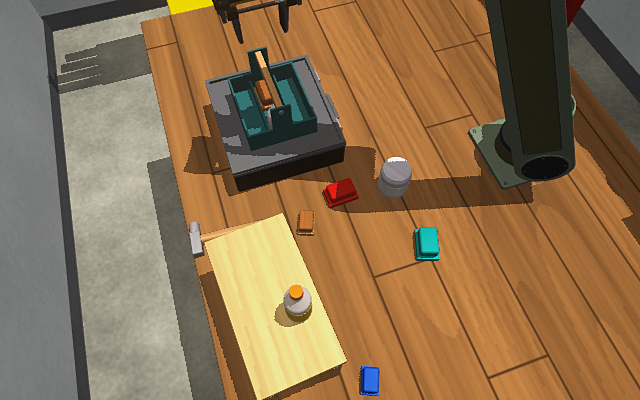

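The tote (centre about (272,105)) sits flat inside the lid's edge with its contents. The gripper is clear and the paint can, glue and hammer haven't moved, so I'm handing in.

```bash
python3 -c "
from workcell import env
print(env.job_done())"
```

```text
the job is handed in; nothing more can be done
None
```

The tote stands flat on the case lid, inside its raised edge, with the tin and sanding block still in it; the paint can, glue bottle and hammer were left alone, and the job is handed in (no verdict was returned).

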